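# Balance two rotors on a fold-up knife edge and sort out the unbalanced one

## Task

Swing the knife-edge blade of the grey stand up and over its centre until it stays up against its stop by itself. Then take the two look-alike rotors one at a time: set the rotor with its hub groove on the knife edge, let go and see whether it stays level or one end sinks, then lay it flat inside the green tray if it balances or inside the red tray if it does not, before you test the other one. Leave the blade standing and do not knock over or shift the things around.

Things in the scene. Friction and masses are not known exactly. Their poses are not given: they have to be found in the camera images.
- stand: Grey steel stand, fixed; base 8 mm thick, 184 mm long in y, 66 mm in x, with a 46 mm wide tongue reaching 155 mm along +x. Origin: on the table, under the middle of the knife edge as it is when the blade is up. x: the way the folded blade points; y: parallel to the hinge, and the direction of a rotor's length during the test; z up. All but blade and pillars is below 43 mm.
- blade (a joint): Angle of the steel blade: 0 folded, level, pointing along the stand's +x; 1.57 vertical; 1.78 against the stop, leaning past vertical to the stand's -x. Its weight keeps it folded; a spring helps, so lifting at the boss takes about 1 N, and from about 0.9 rad it goes on to the stop by itself and stays, unless the edge is pushed back along +x with about 2 N.
- blade_grip (a point): Centre of the orange round boss on the blade, diameter 24 mm, 24 mm thick along the stand's y: pinch it along y and follow the arc. 65 mm from the hinge, on the line from hinge to edge; 32 mm above the table when folded. The blade is 8 mm thick, 36 to 44 mm wide, and reaches 40 mm beyond the boss's centre.
- knife_edge (a point): Middle of the polished, slippery knife edge at the blade's free end, 105 mm from the hinge. With the blade up the edge is level, 44 mm long, lies along the stand's x over the stand's origin, 135 mm above the table.
- rotor_1: Two-arm rotor, 180 mm long (its y), 36 wide (x), 88 high, about 0.23 kg. Origin: midway between the undersides of its two round steel bobs (diameter 36, height 34, at y = +72 and -72 mm), so on the table as it stands; z up. Blue hub with a grip block on top: 30 mm wide in x, 34 long in y, z = 60 to 88 mm; all else is lower. Its place and name tell nothing of its balance.
- rotor_2: The other rotor, same shape, size and look (see rotor_1). It may be at either of the two places.
- green_tray: Green tray for balanced rotors, fixed, 90 mm (its x) by 250 mm (its y), walls 18 mm high and 4 mm thick, floor 4 mm thick. Origin: middle of its underside, on the table. A rotor lies in it lengthwise (rotor y along tray y, either way round), standing on both bobs on the floor.
- red_tray: Red tray for rejected rotors, the same shape. Green and red may change places.
- primer_can: Bystander: white and blue can, 50 mm in diameter, 145 mm high, origin under its middle.
- screw_tin: Bystander: small round tin, 58 mm in diameter, 22 mm high.
- dropper_0: Bystander: white dropper bottle, 24 mm in diameter, 65 mm high.
- dropper_1: Bystander: cream dropper bottle, 27 mm in diameter, 71 mm high.
- yellow_bin: Bystander: small yellow bin, 77x73x34 mm.
- spray_lube: Bystander: tall spray can, 56 mm in diameter, 204 mm high.
- pillar (a point): Top of the pillar at the stand's y = +72 mm; its twin is at y = -72 mm. 22 mm thick, black rubber top 63 mm above the table. They catch the low bob of a rotor that tips on the edge; it then leans about 0.3 rad.
- blade_hinge (a point): The blade's hinge, parallel to the stand's y, at its x = +22 mm, z = 32 mm.
- groove_1 (a point): Apex of the V groove under the hub of rotor 1, at x = y = 0, z = 48 mm in the rotor's frame. The groove runs along the rotor's x; flanks slope 30 degrees, mouth 44 mm wide: the knife edge belongs here. The centre of mass lies below the apex: a balanced rotor stays level on the edge (within 0.1 rad), an unbalanced one sinks onto a pillar; a balanced one may rock a little for a second.
- groove_2 (a point): Apex of the V groove under the hub of rotor 2, at x = y = 0, z = 48 mm in the rotor's frame. The groove runs along the rotor's x; flanks slope 30 degrees, mouth 44 mm wide: the knife edge belongs here. 

How it is judged:
By the outcome, as a careful person would: the job done as asked, in the order asked, and still so for the second after the job is handed in, with the robot touching nothing.
It also fails if it takes over 72 s, if anything falls off the work surface, if the arm or the gripper's body presses on something with over 40 N, if the wrist force passes 120 N, or if a joint passes its speed limit or range.

## Robot

A 7-joint arm with a two-finger parallel gripper is mounted at the origin on a cart in front of the work surface, level with it; the furniture and walls round the work are solid. World frame = base frame: x ahead of the robot, y to its left, z up, the work surface at z = 0. Lengths are in m, angles in rad, forces in N, time in s.
With the tool pointing down it reaches from about 0.425 to 0.925 m from the base axis. Payload 6.8 kg.
Tool frame: the origin (TCP) lies midway between the tips of the shut fingers; the grasp point (between the pads) lies bot.grip_point_offset behind it (bot.grip_point_offset is the distance from the TCP to the grasp point, in m); z points along the fingers, y is the line along which they close (so a half turn about z gives the same grasp; the last joint's range is limited). The gripper opens to 85 mm and grips with 20 to 120 N. Pads are 22 mm wide; open, the fingers measure 114 mm over their backs; the gripper's body (76 mm by 85 mm) begins 54 mm behind the grasp point. The pads swing forward as they close: fully open they stand 13 mm farther back than shut.
Start: joints at [-1.386, 0.477, 0.022, 1.555, -0.011, 1.109, -0.083], TCP at [0.195, 0.646, 0.231] pointing down, gripper open.
Joint ranges: [-2.96, 2.96], [-0.34, 2.1], [-1.41, 1.46], [0.24, 2.44], [-1.37, 4.51], [0.17, 1.92], [-2.96, 2.96]. Speed limits (rad/s): [2.39, 2.39, 3.14, 3.14, 3.14, 3.14, 3.14].

## Interface

Orientations are given as a unit quaternion [w, x, y, z].
In Python, from station import get_obs, cams, job, bot gives the robot as it stands.
- The arm moves only by the tool arm_command, never from a script. Its argument "rows" is a list that holds one entry, the list of rows, each a list of 5 numbers: the finger opening in mm, from 0 to 85.4, then the shift along the world's x, y, z in units of 60 mm (1.0 is 60 mm), then the turn about the world's z in units of 0.08 rad (1.0 is 0.08 rad). In form: [[[grip, x, y, z, turn], ...]]. A call has exactly 10 rows; each row shifts and turns the commanded pose from where the row before left it; what a row does not reach is not made up. A row lasts 1/8 s, in which the tool goes at most 62.5 mm and 10.7 degrees, less where a joint would pass 70% of its speed; a pose out of reach is approached as far as the arm can. A call with a number of a shift or a turn outside -1 to 1 is refused whole. A call with a gripper value outside its range is refused whole. The fingers move at their own pace and stop on an object; "newtons" is the grip in N (left out, the last holds). Time passes only in rows, so rows that do not move let the fingers close, or fill a call up. It gives the time, the measured TCP pose, the force, the opening and the grip force at its end, in the units of the state.
- get_obs(): the state, without advancing time (a new reading comes with each control period).
- cams.read_camera(name): name is "scene" or "top"; returns the picture (480x640x3 uint8, red, green, blue); there is no depth.
- cams.camera_params(name): a dict with "K" (3x3 intrinsics, pixels), "k1" (the pictures are not rectified: a ray, as slopes to the right and down, at radius r is drawn at 1 + k1 r^2 times it, then the intrinsics apply), "extrinsics" (4x4, takes a point from camera to world coordinates). Camera axes: x right, y down, z forward; pixel columns grow to the right and rows downward; lengths in m; the calibration is good to about 2 mm. A picture is of the moment at which its call begins. camera_params takes no time and is no camera call.
- job.hand_in(): hands the job in; it is judged then, once.
The state is a dict: "t": time; "q": joint angles; "joint_vel": joint speeds; "joint_torque": joint torques, N m; "eef_pos": TCP position; "tool_rot": TCP orientation; "contact_force": force on the tool from outside, world axes, zero at the start; "torque": the same for the moment, N m; "gripper_width": opening from 0.0 (shut) to 1.0 (fully open); "grasp_force": force on a finger pad.
Only numpy, scipy, OpenCV 4.12 (cv2) and the standard library are available. Lean on these libraries where they do the work, as an engineer would, in place of code of your own. Each camera call takes 0.05 s, during which the arm holds its last target. There are 200 camera calls.

## Working session

There is one attempt and no reset: what is moved stays moved. The work goes in short steps, Python scripts to look and compute and a tool call to move; the robot and the scene stay as the last step left them, time stands still between calls to the robot, and variables do not carry over. Pictures are saved under pics/ and viewed, at most 10 in all, crops included, and the job is handed in when it is done.

Besides the shell and the picture viewer there is one more tool, called after "Request:" in YAML: its name, and indented under it one key for each argument. arm_command: Moves the arm, as the interface text tells. Its arguments: {"type":"object","properties":{"rows":{"type":"array"},"newtons":{"type":"number"}},"required":["rows"]}

```bash
mkdir -p pics; ls; python3 - <<'E'
from station import get_obs,cams,job,bot
import cv2
print(get_obs(), bot.grip_point_offset)
for n in("scene","top"):
    print(n,cams.camera_params(n)); cv2.imwrite(f"pics/{n}0.png",cams.read_camera(n)[:,:,::-1])
E
```

```text
pics
{'t': 0.0, 'q': array([-1.3860871 ,  0.47781629,  0.02232957,  1.55645287, -0.01149498,
        1.10929498, -0.0830974 ]), 'joint_vel': array([ 4.39715506e-05, -6.35450205e-05, -1.80756299e-03,  5.26919566e-04,
       -1.37971143e-03,  3.87472156e-04,  1.32969154e-03]), 'joint_torque': array([-2.69956900e-05, -5.96456265e+01,  1.60804544e+00, -2.81197643e+01,
        1.24830566e-02,  9.20785853e-03, -2.09888026e-05]), 'eef_pos': array([0.19467259, 0.64569898, 0.23031407]), 'tool_rot': array([-6.60538764e-05,  1.45864562e-01,  9.89304139e-01, -9.19335043e-04]), 'contact_force': array([-0.51590976, -0.2217165 , -0.19059932]), 'torque': array([-0.0596514 , -0.00049401,  0.02181795]), 'grasp_force': 0.0, 'gripper_width': 1.0018425280084378} 0.0187
scene {'K': array([[608.60313236,   0.        , 312.28872007],
       [  0.        , 608.60313236, 238.803844  ],
       [  0.        ,   0.        ,   1.        ]]), 'k1': -0.04314459095872244, 'extrinsics': array([[ 0.51526279, -0.65373292,  0.5541999 , -0.45662603],
       [-0.85695392, -0.38425786,  0.34347616, -0.62663505],
       [-0.011586  , -0.65190426, -0.75821277,  1.40340036],
       [ 0.        ,  0.        ,  0.        ,  1.        ]])}
top {'K': array([[475.82268075,   0.        , 324.99141498],
       [  0.        , 475.82268075, 241.51519886],
       [  0.        ,   0.        ,   1.        ]]), 'k1': 0.018579556780946874, 'extrinsics': array([[-0.00813672, -0.99627242,  0.08587815,  0.40793321],
       [-0.999946  ,  0.00866169,  0.00574209, -0.02349853],
       [-0.00646453, -0.08582679, -0.9962891 ,  1.59506649],
       [ 0.        ,  0.        ,  0.        ,  1.        ]])}
```

View pics/scene0.png

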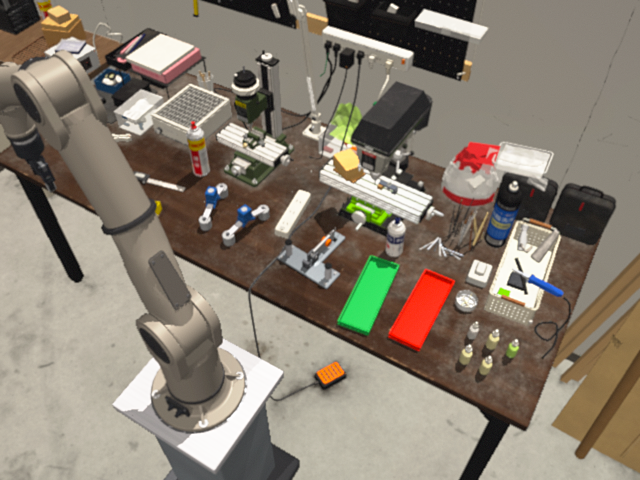

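View pics/top0.png

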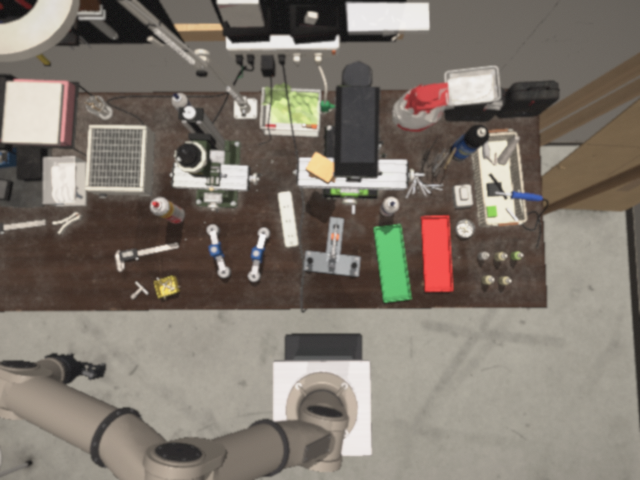

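The scene view shows the stand at about (315,258), rotors at (212,207) and (245,222), and the trays at (369,293) and (421,308). The top view shows the stand at (333,262), rotors at (218,252) and (258,255), green tray (393,263) and red tray (437,254). I'll zoom in and run the masks.

```bash
cat > h.py <<'E'
import cv2,numpy as np
from station import get_obs,cams,job,bot
P={n:cams.camera_params(n) for n in("scene","top")}
def ray(n,uv):
    p=P[n];K=p["K"];d=(np.array(uv,float)-K[:2,2])/[K[0,0],K[1,1]];s=d.copy()
    for _ in range(10): s=d/(1+p["k1"]*(s@s))
    E=p["extrinsics"];return E[:3,3],E[:3,:3]@np.r_[s,1]
def plane(n,uv,z):
    o,d=ray(n,uv);return o+d*(z-o[2])/d[2]
def tri(a,b):
    """top pixel a, scene pixel b -> point, gap"""
    o,d=ray("top",a);p,e=ray("scene",b)
    s=np.linalg.lstsq(np.c_[d,-e],p-o,rcond=None)[0];u,v=o+d*s[0],p+e*s[1]
    return (u+v)/2,np.linalg.norm(u-v)
def proj(n,X):
    p=P[n];E=p["extrinsics"];c=E[:3,:3].T@(np.array(X)-E[:3,3]);s=c[:2]/c[2]
    return s*(1+p["k1"]*(s@s))*p["K"][0,0]+p["K"][:2,2]
def img(n): return cams.read_camera(n)[:,:,::-1].copy()
def blobs(im,lo,hi,roi,amin=6):
    x0,y0,x1,y1=roi;m=cv2.inRange(cv2.cvtColor(im,cv2.COLOR_BGR2HSV),lo,hi)
    k=np.zeros_like(m);k[y0:y1,x0:x1]=m[y0:y1,x0:x1]
    n,_,st,c=cv2.connectedComponentsWithStats(k)
    return [(c[i],st[i,4],cv2.minAreaRect(np.argwhere(_==i)[:,::-1].astype(np.float32))) for i in range(1,n) if st[i,4]>=amin]
E
python3 - <<'E'
from h import *
T=cv2.imread("pics/top0.png");S=cv2.imread("pics/scene0.png")
for nm,im,r in(("T",T,(195,210,380,290)),("S",S,(185,170,370,300))):
    print(nm,"blue");[print(c.round(1),a) for c,a,_ in blobs(im,(100,110,60),(125,255,255),r)]
    print(nm,"orange");[print(c.round(1),a) for c,a,_ in blobs(im,(5,150,120),(20,255,255),r,3)]
    print(nm,"dark");[print(c.round(1),a) for c,a,_ in blobs(im,(0,0,0),(180,90,35),r,6) if a<80]
    for q,lo,hi in(("green",(50,150,80),(75,255,255)),("red",(0,180,120),(5,255,255))):
        for c,a,b in blobs(im,lo,hi,(330,200,470,360),400): print(nm,q,c.round(1),a,[plane('top' if nm=='T' else 'scene',p,.012)[:2].round(3) for p in cv2.boxPoints(b)])
a=cv2.resize(T[215:290,200:375],(800,343),interpolation=2);b=cv2.resize(S[170:300,185:385],None,fx=2,fy=2)
o=np.zeros((600,800,3),np.uint8);o[:343]=a;o[343:600,:400]=b[:257];o[343:600,400:]=cv2.resize(S[225:290,265:366],(400,257))
cv2.imwrite("pics/c1.png",o)
E
```

```text
T blue
[217.2 251.3] 54
[254.7 248.4] 9
[258.2 255.3] 42
T orange
T dark
S blue
[211.8 196.7] 180
[244.7 215.1] 190
S orange
[352.1 175.2] 100
[344.7 171. ] 3
[348.5 170.2] 4
[348.8 174. ] 6
[322.5 237.5] 10
[327.6 242.1] 30
S dark
[344.8 214.3] 59
[367.  224.7] 23
S green [368.  294.8] 2496 [array([ 0.336, -0.206]), array([ 0.608, -0.174]), array([ 0.602, -0.273]), array([ 0.336, -0.296])]
S red [421.1 309.2] 2742 [array([ 0.368, -0.34 ]), array([ 0.643, -0.325]), array([ 0.633, -0.428]), array([ 0.365, -0.434])]
```

View pics/c1.png

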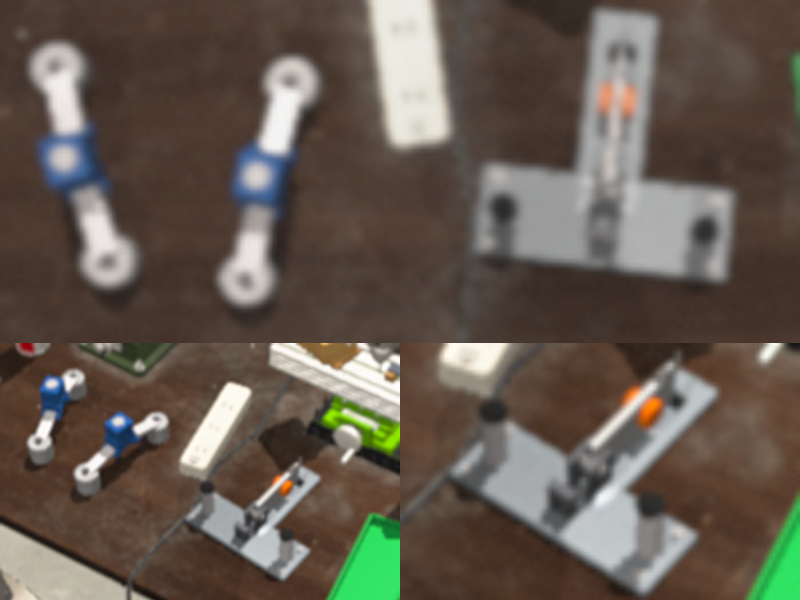

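The crop shows rotor bobs at crop (59,68)/(108,262) and (292,82)/(246,280), and block tops at (64,158)/(258,177). The pillar tops are at (502,207)/(705,229) and the boss is at (617,98). Next I'll compute positions.

```bash
python3 - <<'E'
from h import *
t=lambda x,y:np.array((x,y))/4.571+[200-.5+.11,215-.5+.11]
s=lambda x,y:np.array((x-400,y-343))/3.96+[265,225]
for nm,b1,b2,h in(("A",(59,68),(108,262),(64,158)),("B",(292,82),(246,280),(258,177))):
    p,q=plane("top",t(*b1),.034),plane("top",t(*b2),.034);d=p-q
    print(nm,p.round(4),q.round(4),"mid",((p+q)/2).round(4),"len",np.linalg.norm(d).round(4),"yaw of length",np.arctan2(d[1],d[0]).round(3),"block",plane("top",t(*h),.088).round(4))
for a,b in(((502,207),(492,412)),((705,229),(651,505)),):
    X,g=tri(t(*a),s(*b));print("pillar",X.round(4),g.round(4),plane("top",t(*a),.063).round(4),plane("scene",s(*b),.063).round(4))
X,g=tri(t(617,98),(326.5,241));print("boss",X.round(4),g.round(4),plane("top",t(617,98),.042).round(4))
T=cv2.imread("pics/top0.png")
for q,lo,hi in(("green",(40,100,60),(80,255,255)),("red",(0,130,100),(8,255,255))):
    for c,a,b in blobs(T,lo,hi,(365,205,470,310),400): print(q,c.round(1),a,plane("top",b[0],.015).round(4),[plane('top',p,.015)[:2].round(3) for p in cv2.boxPoints(b)])
for c,a,b in blobs(T,(0,0,110),(180,60,180),(290,210,370,290),150): print("base",c,a,[plane('top',p,.008)[:2].round(3) for p in cv2.boxPoints(b)])
E
```

```text
A [0.5856 0.3565 0.034 ] [0.4454 0.3197 0.034 ] mid [0.5155 0.3381 0.034 ] len 0.145 yaw of length 0.257 block [0.5165 0.3392 0.088 ]
B [0.574  0.1882 0.034 ] [0.4316 0.2207 0.034 ] mid [0.5028 0.2045 0.034 ] len 0.146 yaw of length -0.225 block [0.5021 0.2043 0.088 ]
pillar [0.4811 0.0365 0.056 ] 0.0008 [0.481  0.0359 0.063 ] [0.476  0.0334 0.063 ]
pillar [ 0.4646 -0.1073  0.0566] 0.0001 [ 0.4643 -0.1069  0.063 ] [ 0.4602 -0.1098  0.063 ]
boss [ 0.5604 -0.0461  0.0314] 0.0006 [ 0.5595 -0.0462  0.042 ]
green [391.9 263.4] 2090 [ 0.4701 -0.2351  0.015 ] [array([ 0.59 , -0.173]), array([ 0.602, -0.266]), array([ 0.352, -0.296]), array([ 0.34 , -0.205])]
red [436.7 253.2] 2286 [ 0.5024 -0.3847  0.015 ] [array([ 0.63 , -0.332]), array([ 0.634, -0.432]), array([ 0.377, -0.437]), array([ 0.373, -0.338])]
base [332.92926284 253.58525689] 1343 [array([0.452, 0.06 ]), array([0.64 , 0.036]), array([ 0.615, -0.15 ]), array([ 0.428, -0.123])]
```

Request:
arm_command:
  rows:
    - [[60,0.3,-0.6,0,0.2],[60,0.43,-0.82,0,0.2],[60,0.43,-0.82,0,0.2],[60,0.43,-0.82,0,0.2],[60,0.43,-0.82,0,0.2],[60,0.43,-0.82,0,0.2],[60,0.43,-0.82,0,0.2],[60,0.43,-0.82,0,0.2],[60,0.43,-0.82,0,0.3],[60,0.43,-0.82,0,0.3]]
  newtons: 25

```text
t: 1.35
eef_pos: [0.4454, 0.1658, 0.2313]
tool_rot: [0.0, 0.058, 0.998, 0.0]
contact_force: [1.7, 1.1, 0.9]
gripper_width: 0.705
grasp_force: 0.0
```

Request:
arm_command:
  rows:
    - [[60,0.4,-0.75,0,0],[60,0.4,-0.75,0,0],[60,0.4,-0.75,0,0],[60,0.4,-0.75,-0.3,0],[60,0.3,-0.53,-0.6,0],[60,0,0,-0.8,0],[60,0,0,-0.6,0],[60,0,0,0,0],[60,0,0,0,0],[60,0,0,0,0]]

```text
t: 2.6
eef_pos: [0.5603, -0.0442, 0.0951]
tool_rot: [0.002, 0.058, 0.998, 0.0]
contact_force: [-1.0, 0.3, 0.2]
gripper_width: 0.702
grasp_force: 0.0
```

```bash
python3 - <<'E'
from h import *
print(get_obs()["eef_pos"],get_obs()["contact_force"])
T,S=img("top"),img("scene")
o=np.zeros((400,800,3),np.uint8);o[:,:400]=cv2.resize(T[215:290,290:365],(400,400),interpolation=2);o[:,400:]=cv2.resize(S[200:300,270:370],(400,400),interpolation=2)
cv2.imwrite("pics/c2.png",o)
E
```

```text
[ 0.56030521 -0.04422414  0.09509444] [-1.03856803  0.30573415  0.15023279]
```

View pics/c2.png

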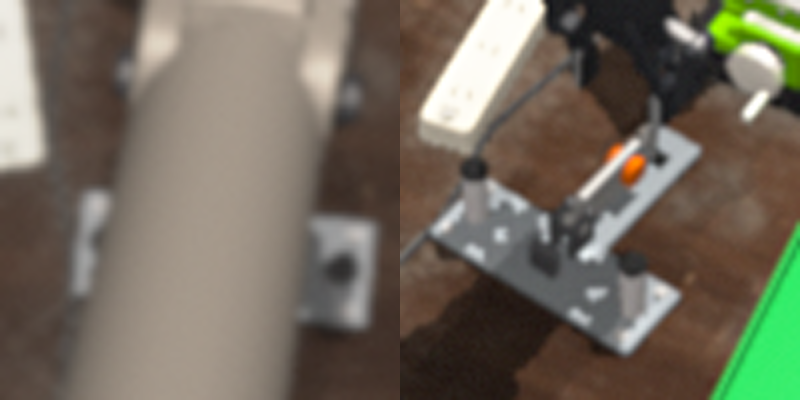

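The fingers sit either side of the boss, with tips at crop (585,60) and (655,115) and the boss at (627,165). I'll go down and pinch.

Request:
arm_command:
  rows:
    - [[60,0,-0.03,-0.5,0],[60,0,0,-0.5,0],[60,0,0,-0.32,0],[60,0,0,0,0],[15,0,0,0,0],[15,0,0,0,0],[15,0,0,0,0],[15,0,0,0,0],[15,0,0,0,0],[15,0,0,0,0]]
  newtons: 25

```text
t: 3.95
eef_pos: [0.5598, -0.0476, 0.0153]
tool_rot: [0.001, 0.059, 0.998, -0.001]
contact_force: [-1.5, -4.2, 6.4]
gripper_width: 0.278
grasp_force: 29.8
```

Request:
arm_command:
  rows:
    - [[15,-0.02,0.0,0.215,0],[15,-0.063,0.007,0.207,0],[15,-0.104,0.012,0.19,0],[15,-0.137,0.016,0.165,0],[15,-0.169,0.02,0.135,0],[15,-0.19,0.022,0.098,0],[15,-0.156,0.018,0.047,0],[15,0,0,0,0],[15,0,0,0,0],[85,0,0,0,0]]

```text
t: 5.2
eef_pos: [0.5088, -0.0399, 0.0781]
tool_rot: [0.0, 0.058, 0.998, 0.0]
contact_force: [0.5, 0.3, 0.3]
gripper_width: 0.475
grasp_force: 0.0
```

Request:
arm_command:
  rows:
    - [[85,0,0,0,0],[85,0,0,0,0],[85,0,0,0,0],[85,0,0,0.5,0],[85,0,0,0.8,0],[85,0,0,0.8,0],[85,0,0.6,0.4,-1],[85,0,0.8,0,-1],[85,0,0.8,0,-1],[85,0,0.8,0,-1]]

```text
t: 6.45
eef_pos: [0.5084, 0.1411, 0.2277]
tool_rot: [0.0, 0.218, 0.976, 0.0]
contact_force: [0.4, 0.3, -0.5]
gripper_width: 0.994
grasp_force: 0.0
```

Request:
arm_command:
  rows:
    - [[85,0.02,0.45,0,-1],[85,0.02,0.45,0,-1],[85,0.02,0.45,0,-1],[85,0.02,0.45,0,-1],[85,0.02,0.45,0,-1],[85,0.02,0.45,0,-1],[85,0,0.4,0,-1],[85,0,0.2,0,-1],[85,0,0,0,-1],[85,0,0,0,-1]]

```text
t: 7.7
eef_pos: [0.5156, 0.3378, 0.2272]
tool_rot: [-0.0, 0.581, 0.814, -0.0]
contact_force: [0.8, 0.9, 0.5]
gripper_width: 0.991
grasp_force: 0.0
```

```bash
python3 - <<'E'
from h import *
q=get_obs();print(q["eef_pos"],2*np.arctan2(q["tool_rot"][2],q["tool_rot"][1])-np.pi/2,q["q"])
T,S=img("top"),img("scene")
cv2.imwrite("pics/top1.png",T);cv2.imwrite("pics/scene1.png",S)
o=np.zeros((600,800,3),np.uint8);o[:,:400]=cv2.resize(T[200:290,300:360],(400,600),interpolation=2);o[:,400:]=cv2.resize(S[180:300,275:355],(400,600),interpolation=2)
cv2.imwrite("pics/c3.png",o)
E
```

```text
[0.51557607 0.33776872 0.22718369] 0.33183588732880276 [-1.03035926  0.41028036  0.46583825  1.73095696 -0.20795946  1.05012254
 -0.16183358]
```

View pics/c3.png

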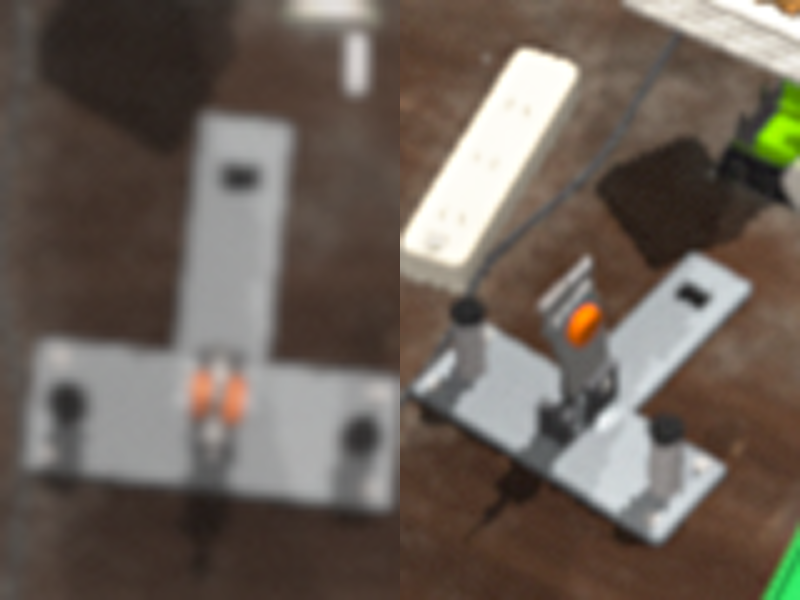

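The blade is standing. In the crop, the edge mid is at about (567,281) in the scene half and (216,408) in the top half. The pillars are at (67,403)/(361,436) in the top half and (467,312)/(667,430) in the scene half.

```bash
python3 - <<'E'
from h import *
t=lambda x,y:np.array((x,y))/6.667+[300-.42,200-.42]
s=lambda x,y:np.array((x-400,y))/5+[275-.4,180-.4]
for a,b,z in(((67,403),(467,310),.063),((361,436),(667,429),.063),((216,408),(567,281),.135)):
    X,g=tri(t(*a),s(*b));print(X.round(4),g.round(4),plane("top",t(*a),z).round(4),plane("scene",s(*b),z).round(4))
E
```

```text
[0.4802 0.036  0.061 ] 0.0016 [0.4806 0.0353 0.063 ] [0.4783 0.0357 0.063 ]
[ 0.4636 -0.1066  0.0597] 0.0 [ 0.4634 -0.1065  0.063 ] [ 0.4613 -0.1079  0.063 ]
[ 0.4743 -0.036   0.1345] 0.0001 [ 0.4743 -0.036   0.135 ] [ 0.4739 -0.0362  0.135 ]
```

Request:
arm_command:
  rows:
    - [[85,0,0,-0.5,-0.94],[85,0,0,-0.8,0],[85,0,0,-0.8,0],[85,0,0,-0.5,0],[85,0,0,-0.18,0],[85,0,0,0,0],[25,0,0,0,0],[25,0,0,0,0],[25,0,0,0,0],[25,0,0,0,0]]
  newtons: 45

```text
t: 9.05
eef_pos: [0.5164, 0.3381, 0.0618]
tool_rot: [0.0, 0.61, 0.792, 0.001]
contact_force: [-0.9, -1.2, 5.7]
gripper_width: 0.39
grasp_force: 46.3
```

Request:
arm_command:
  rows:
    - [[25,0,0,0.5,0],[25,0,0,0.85,0],[25,0,0,0.85,1],[25,-0.03,-0.2,0.55,1],[25,-0.06,-0.5,0,1],[25,-0.08,-0.6,0,1],[25,-0.08,-0.6,0,1],[25,-0.08,-0.6,0,1],[25,-0.08,-0.6,0,1],[25,-0.08,-0.6,0,1]]

```text
t: 10.3
eef_pos: [0.4858, 0.1142, 0.2255]
tool_rot: [-0.0, 0.329, 0.944, -0.0]
contact_force: [0.8, -1.2, -2.0]
gripper_width: 0.39
grasp_force: 45.5
```

Request:
arm_command:
  rows:
    - [[25,-0.08,-0.6,0,1],[25,-0.08,-0.6,0,1],[25,-0.08,-0.6,0,1],[25,0,-0.5,0,1],[25,0,-0.2,0,1],[25,0,0,0,1],[25,0,0,0,1],[25,0,0,0,0],[25,0,0,0,0],[25,0,0,0,0]]

```text
t: 11.55
eef_pos: [0.472, -0.0344, 0.2257]
tool_rot: [-0.0, 0.056, 0.998, -0.0]
contact_force: [0.4, -0.3, -2.6]
gripper_width: 0.392
grasp_force: 45.6
```

```bash
python3 - <<'E'
from h import *
q=get_obs();print(q["eef_pos"],2*np.arctan2(q["tool_rot"][2],q["tool_rot"][1])-np.pi/2,q["contact_force"],q["torque"])
S=img("scene");cv2.imwrite("pics/c4.png",cv2.resize(S[130:310,245:405],None,fx=3,fy=3,interpolation=2))
E
```

```text
[ 0.47198099 -0.03438264  0.22567097] 1.4580350756888838 [ 0.38296267 -0.31503468 -2.56920404] [ 0.02296169 -0.01098161 -0.03726026]
```

View pics/c4.png

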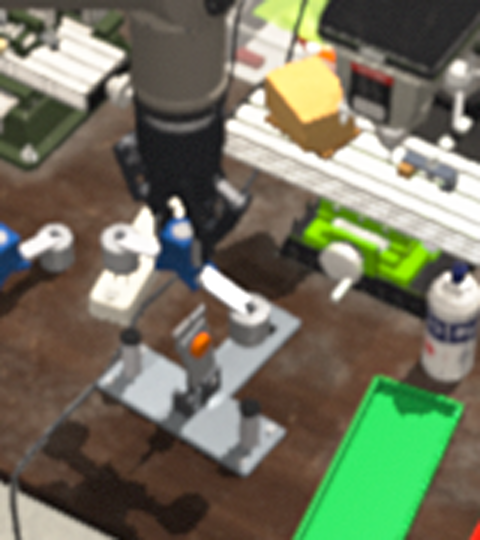

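The rotor is held level over the edge (bobs at crop (120,248) and (250,318), edge at (190,322)). I'll lower it, then let go gently.

Request:
arm_command:
  rows:
    - [[25,0,-0.03,-0.3,0],[25,0,0,-0.4,0],[25,0,0,-0.3,0],[25,0,0,-0.12,0],[25,0,0,-0.08,0],[25,0,0,-0.05,0],[25,0,0,0,0],[25,0,0,0,0],[25,0,0,0,0],[25,0,0,0,0]]

```text
t: 12.85
eef_pos: [0.4722, -0.0362, 0.1509]
tool_rot: [0.0, 0.056, 0.998, 0.0]
contact_force: [-0.3, 0.3, -2.7]
gripper_width: 0.388
grasp_force: 45.5
```

Request:
arm_command:
  rows:
    - [[25,0,0,-0.02,0],[25,0,0,-0.02,0],[25,0,0,0,0],[25,0,0,0,0],[25,0,0,0,0],[25,0,0,0,0],[25,0,0,0,0],[25,0,0,0,0],[25,0,0,0,0],[25,0,0,0,0]]

```text
t: 14.1
eef_pos: [0.4725, -0.0368, 0.1487]
tool_rot: [0.0, 0.056, 0.998, -0.0]
contact_force: [-0.3, -3.4, 5.3]
gripper_width: 0.388
grasp_force: 46.6
```

Request:
arm_command:
  rows:
    - [[25,0,-0.02,0,0],[25,0,0,0,0],[42,0,0,0,0],[50,0,0,0,0],[85,0,0,0,0],[85,0,0,0,0],[85,0,0,0.3,0],[85,0,0,0.6,0],[85,0,0,0.6,0],[85,0,0,0.5,0]]

```text
t: 15.35
eef_pos: [0.4722, -0.0375, 0.2697]
tool_rot: [0.0, 0.056, 0.998, 0.0]
contact_force: [0.4, 0.1, 0.6]
gripper_width: 0.991
grasp_force: 0.0
```

Request:
arm_command:
  rows:
    - [[85,0,0,0,0],[85,0,0,0,0],[85,0,0,0,0],[85,0,0,0,0],[85,0,0,0,0],[85,0,0,0,0],[85,0,0,0,0],[85,0,0,0,0],[85,0,0,0,0],[85,0,0,0,0]]

```text
t: 16.6
eef_pos: [0.4721, -0.0374, 0.2683]
tool_rot: [0.0, 0.056, 0.998, 0.0]
contact_force: [0.8, -0.0, -0.3]
gripper_width: 1.0
grasp_force: 0.0
```

```bash
python3 - <<'E'
from h import *
S=img("scene");cv2.imwrite("pics/c5.png",cv2.resize(S[130:310,245:405],None,fx=3,fy=3,interpolation=2))
E
```

```text
(no output)
```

View pics/c5.png

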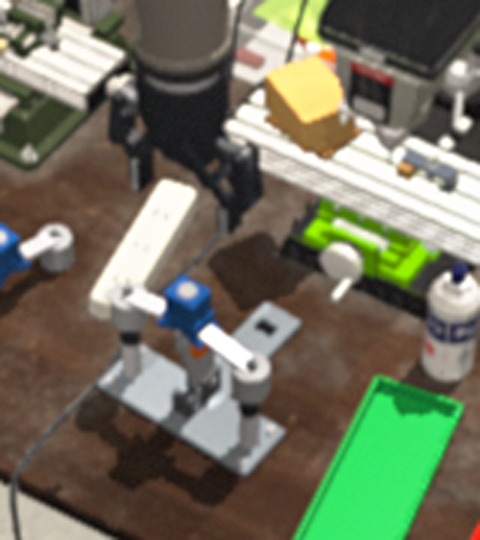

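It stays level after about 1.5 s: the bob tops at crop (126,292)→(254,362) have the same slope as when held. This rotor is balanced, so it goes to the green tray.

Request:
arm_command:
  rows:
    - [[85,0,0,-0.6,0],[85,0,0,-0.7,0],[85,0,0,-0.5,0],[85,0,0,-0.2,0],[85,0,0,0,0],[25,0,0,0,0],[25,0,0,0,0],[25,0,0,0,0],[25,0,0,0,0],[25,0,0,0,0]]

```text
t: 17.9
eef_pos: [0.4726, -0.0373, 0.1491]
tool_rot: [0.001, 0.056, 0.998, 0.0]
contact_force: [-0.9, 0.0, 7.2]
gripper_width: 0.387
grasp_force: 47.1
```

Request:
arm_command:
  rows:
    - [[25,0,0,0.3,0],[25,0,0,0.5,0],[25,0,0,0.5,0],[25,0,-0.2,0,-1],[25,0,-0.4,0,-1],[25,0,-0.4,0,-1],[25,0,-0.4,0,-1],[25,0,-0.4,0,-1],[25,0,-0.4,0,-1],[25,0,-0.4,0,-1]]

```text
t: 19.15
eef_pos: [0.4721, -0.1951, 0.2263]
tool_rot: [-0.0, 0.332, 0.943, -0.0]
contact_force: [0.2, 0.8, -1.9]
gripper_width: 0.395
grasp_force: 46.0
```

Request:
arm_command:
  rows:
    - [[25,0,-0.3,0,-1],[25,0,-0.2,0,-1],[25,0,-0.1,0,-1],[25,0,-0.1,0,-1],[25,0,0,0,-1],[25,0,0,0,-1],[25,0,0,0,-1],[25,0,0,0,-1],[25,0,0,0,-1],[25,0,0,0,-0.8]]

```text
t: 20.4
eef_pos: [0.4722, -0.2357, 0.2263]
tool_rot: [-0.0, 0.667, 0.745, 0.0]
contact_force: [0.1, -0.5, -1.7]
gripper_width: 0.388
grasp_force: 46.0
```

```bash
python3 - <<'E'
from h import *
q=get_obs();print(q["t"],q["eef_pos"],2*np.arctan2(q["tool_rot"][2],q["tool_rot"][1])-np.pi/2,q["contact_force"],q["gripper_width"])
S=img("scene");T=img("top");o=np.zeros((540,720,3),np.uint8);o[:,:400]=cv2.resize(S[190:370,290:423],(400,540),interpolation=2);o[:,400:]=cv2.resize(T[200:335,360:440],(320,540),interpolation=2)
cv2.imwrite("pics/c6.png",o)
E
```

```text
20.4 [ 0.47223196 -0.2356752   0.22628827] 0.11043603043187211 [ 0.05774125 -0.52562391 -1.67217269] 0.3878105627324495
```

View pics/c6.png

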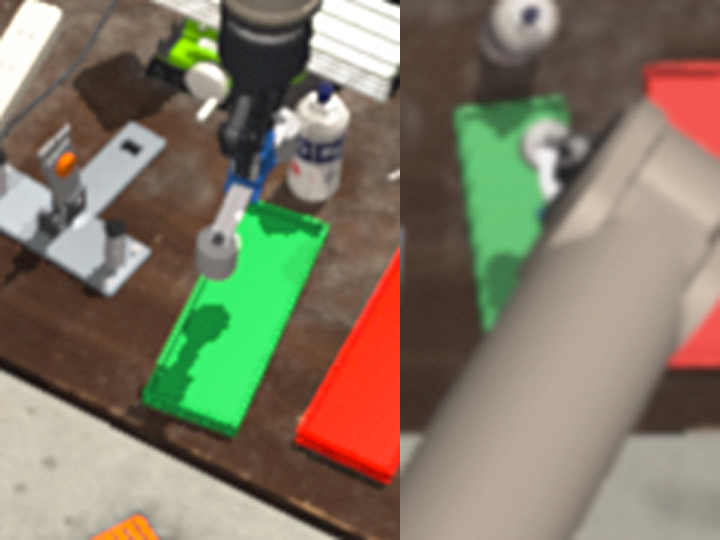

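The rotor is over the green tray and aligned with it (near bob at crop (215,252), blade standing at (65,160)). Lowering and releasing.

Request:
arm_command:
  rows:
    - [[25,0,0,-0.5,0],[25,0,0,-0.8,0],[25,0,0,-0.7,0],[25,0,0,-0.4,0],[25,0,0,-0.17,0],[25,0,0,-0.09,0],[25,0,0,0,0],[40,0,0,0,0],[60,0,0,0,0],[85,0,0,0,0]]

```text
t: 21.75
eef_pos: [0.4725, -0.2355, 0.0672]
tool_rot: [0.0, 0.665, 0.747, 0.0]
contact_force: [-0.1, -0.8, -1.2]
gripper_width: 0.874
grasp_force: 0.0
```

Request:
arm_command:
  rows:
    - [[85,0,0,0,0],[85,0,0,0.4,0],[85,0,0,0.8,0],[85,0,0,0.8,0],[85,0,0.3,0.6,0],[85,0.03,0.8,0,-1],[85,0.05,0.9,0,-1],[85,0.05,0.9,0,-1],[85,0.05,0.9,0,-1],[85,0.05,0.9,0,-0.25]]

```text
t: 23.0
eef_pos: [0.4857, 0.0484, 0.2229]
tool_rot: [-0.0, 0.783, 0.623, 0.0]
contact_force: [1.1, 1.3, -0.7]
gripper_width: 0.991
grasp_force: 0.0
```

```bash
python3 - <<'E'
from h import *
q=get_obs();print(q["t"],q["eef_pos"],2*np.arctan2(q["tool_rot"][2],q["tool_rot"][1])-np.pi/2)
for n,z,im in(("top",.09,img("top")),("scene",.075,img("scene"))):
    for c,a,b in blobs(im,(100,110,60),(125,255,255),(190,180,425,320),15): print(n,c.round(1),a,plane(n,c,z).round(3))
E
```

```text
23.0 [0.48571851 0.04838194 0.22292772] -0.22656420091101515
top [258.3 255.2] 41 [0.496 0.197 0.09 ]
top [391.9 263.2] 32 [ 0.467 -0.226  0.09 ]
scene [244.7 215.2] 188 [0.492 0.197 0.075]
scene [369.6 281.1] 161 [ 0.463 -0.237  0.075]
```

Request:
arm_command:
  rows:
    - [[85,0.1,0.9,0,0],[85,0.1,0.9,0,0],[85,0.08,0.6,-0.2,0],[85,0,0.2,-0.6,0],[85,0,0,-0.8,0],[85,0,0,-0.6,0],[85,0,0,-0.35,0],[85,0,0,0,0],[85,0,0,0,0],[85,0,0,0,0]]

```text
t: 24.35
eef_pos: [0.5035, 0.2029, 0.0709]
tool_rot: [0.0, 0.782, 0.623, 0.001]
contact_force: [-0.8, -0.3, -0.6]
gripper_width: 1.0
grasp_force: 0.0
```

Request:
arm_command:
  rows:
    - [[85,0,0.03,-0.17,0],[85,0,0,0,0],[25,0,0,0,0],[25,0,0,0,0],[25,0,0,0,0],[25,0,0,0,0],[25,0,0,0,0],[25,0,0,0,0],[25,0,0,0,0],[25,0,0,0,0]]

```text
t: 25.6
eef_pos: [0.5027, 0.2045, 0.0599]
tool_rot: [-0.0, 0.782, 0.623, 0.0]
contact_force: [-1.3, 0.2, 4.7]
gripper_width: 0.391
grasp_force: 56.0
```

Request:
arm_command:
  rows:
    - [[25,0,0,0.5,0],[25,0,0,0.85,0],[25,0,0,0.85,1],[25,0,0,0.55,1],[25,-0.03,-0.2,0,1],[25,-0.03,-0.2,0,1],[25,-0.03,-0.2,0,1],[25,-0.03,-0.2,0,1],[25,-0.03,-0.3,0,1],[25,-0.03,-0.3,0,1]]

```text
t: 26.85
eef_pos: [0.4914, 0.1196, 0.2241]
tool_rot: [-0.0, 0.545, 0.838, -0.0]
contact_force: [-0.7, 0.4, -2.6]
gripper_width: 0.386
grasp_force: 55.7
```

Request:
arm_command:
  rows:
    - [[25,-0.04,-0.3,0,1],[25,-0.04,-0.3,0,1],[25,-0.04,-0.3,0,1],[25,-0.04,-0.3,0,1],[25,-0.04,-0.3,0,1],[25,-0.04,-0.3,0,1],[25,-0.04,-0.3,0,1],[25,-0.04,-0.3,0,1],[25,0,-0.2,0,1],[25,0,0,0,1]]

```text
t: 28.1
eef_pos: [0.4721, -0.037, 0.2242]
tool_rot: [-0.0, 0.177, 0.984, -0.0]
contact_force: [0.0, 0.9, -2.4]
gripper_width: 0.393
grasp_force: 55.8
```

Request:
arm_command:
  rows:
    - [[25,0,-0.02,0,1],[25,0,0,0,1],[25,0,0,0,1],[25,0,0,-0.3,0],[25,0,0,-0.4,0],[25,0,0,-0.3,0],[25,0,0,-0.14,0],[25,0,0,-0.08,0],[25,0,0,-0.04,0],[25,0,0,-0.02,0]]

```text
t: 29.35
eef_pos: [0.473, -0.0368, 0.148]
tool_rot: [0.0, 0.058, 0.998, 0.0]
contact_force: [0.9, -0.1, -2.4]
gripper_width: 0.389
grasp_force: 55.7
```

Request:
arm_command:
  rows:
    - [[25,0,0,0,0],[25,0,0,0,0],[25,0,0,0,0],[25,0,0,0,0],[25,0,0,0,0],[25,0,0,0,0],[25,0,0,0,0],[25,0,0,0,0],[25,0,0,0,0],[25,0,0,0,0]]

```text
t: 30.6
eef_pos: [0.4727, -0.0368, 0.1477]
tool_rot: [-0.0, 0.058, 0.998, -0.0]
contact_force: [-0.2, 0.0, -2.1]
gripper_width: 0.393
grasp_force: 55.7
```

Not seated yet; I'll go down 2 mm more.

Request:
arm_command:
  rows:
    - [[25,0,-0.01,-0.02,0],[25,0,0,-0.015,0],[25,0,0,0,0],[25,0,0,0,0],[25,0,0,0,0],[25,0,0,0,0],[25,0,0,0,0],[25,0,0,0,0],[25,0,0,0,0],[25,0,0,0,0]]

```text
t: 31.85
eef_pos: [0.473, -0.0374, 0.1466]
tool_rot: [0.0, 0.058, 0.998, 0.001]
contact_force: [-3.4, 0.8, 10.7]
gripper_width: 0.389
grasp_force: 58.1
```

Request:
arm_command:
  rows:
    - [[25,0,0,0.012,0],[25,0,0,0,0],[42,0,0,0,0],[50,0,0,0,0],[85,0,0,0,0],[85,0,0,0,0],[85,0,0,0.3,0],[85,0,0,0.6,0],[85,0,0,0.6,0],[85,0,0,0.5,0]]

```text
t: 33.1
eef_pos: [0.4728, -0.0374, 0.2677]
tool_rot: [0.0, 0.058, 0.998, 0.0]
contact_force: [-0.8, -0.2, 0.4]
gripper_width: 0.992
grasp_force: 0.0
```

Request:
arm_command:
  rows:
    - [[85,0,0,0,0],[85,0,0,0,0],[85,0,0,0,0],[85,0,0,0,0],[85,0,0,0,0],[85,0,0,0,0],[85,0,0,0,0],[85,0,0,0,0],[85,0,0,0,0],[85,0,0,0,0]]

```text
t: 34.35
eef_pos: [0.4727, -0.0374, 0.2664]
tool_rot: [0.0, 0.058, 0.998, 0.0]
contact_force: [0.5, -0.0, 0.7]
gripper_width: 0.993
grasp_force: 0.0
```

```bash
python3 - <<'E'
from h import *
S=img("scene");cv2.imwrite("pics/c7.png",cv2.resize(S[130:310,245:405],None,fx=3,fy=3,interpolation=2))
E
```

```text
(no output)
```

View pics/c7.png

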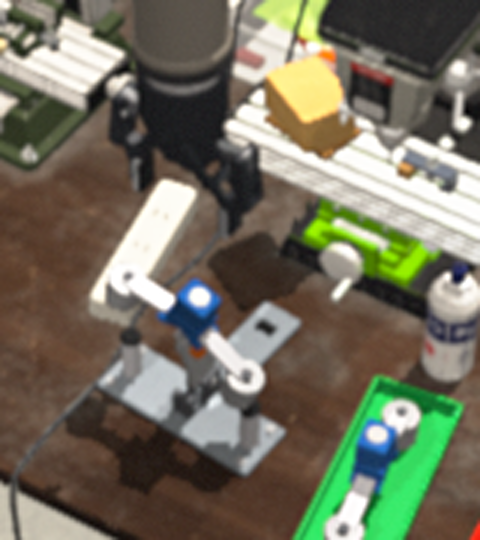

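The -y bob sank onto its pillar: the bobs run (128,275)→(244,377), much steeper than level. It is unbalanced, so it goes to the red tray. The first rotor lies properly in the green tray. I'll regrasp so the closing fingers right the rotor.

Request:
arm_command:
  rows:
    - [[85,0,0,-0.6,0],[85,0,0,-0.7,0],[85,0,0,-0.45,0],[85,0,0,-0.2,0],[85,0,0,0,0],[65,0,0,0,0],[55,0,0,0,0],[48,0,0,0,0],[42,0,0,0,0],[38,0,0,0,0]]
  newtons: 45

```text
t: 35.65
eef_pos: [0.4727, -0.0373, 0.1494]
tool_rot: [0.0, 0.058, 0.998, 0.0]
contact_force: [-0.2, -1.1, -0.1]
gripper_width: 0.443
grasp_force: 0.6
```

Request:
arm_command:
  rows:
    - [[34,0,0,0,0],[25,0,0,0,0],[25,0,0,0,0],[25,0,0,0,0],[25,0,0,0,0],[25,0,0,0,0],[25,0,0,0,0],[25,0,0,0.05,0],[25,0,0,0.1,0],[25,0,0,0.1,0]]

```text
t: 36.9
eef_pos: [0.4726, -0.0373, 0.1646]
tool_rot: [-0.0, 0.058, 0.998, -0.0]
contact_force: [-0.6, 0.3, -2.0]
gripper_width: 0.385
grasp_force: 44.9
```

Request:
arm_command:
  rows:
    - [[25,0,0,0.35,0],[25,0,0,0.4,0],[25,0,0,0.35,0],[25,0,-0.2,0,-1],[25,0.03,-0.4,0,-1],[25,0.04,-0.5,0,-1],[25,0.04,-0.5,0,-1],[25,0.04,-0.5,0,-1],[25,0.04,-0.5,0,-1],[25,0.04,-0.5,0,-1]]

```text
t: 38.15
eef_pos: [0.4858, -0.2257, 0.2302]
tool_rot: [-0.0, 0.334, 0.943, -0.0]
contact_force: [0.5, 0.6, -2.1]
gripper_width: 0.389
grasp_force: 45.3
```

Request:
arm_command:
  rows:
    - [[25,0.04,-0.5,0,-1],[25,0.04,-0.5,0,-1],[25,0.04,-0.5,0,-1],[25,0.04,-0.4,0,-1],[25,0.04,-0.3,0,-1],[25,0.04,-0.3,0,-1],[25,0.04,-0.2,0,-1],[25,0,-0.1,0,-1],[25,0,0,0,-1],[25,0,0,0,-1]]

```text
t: 39.4
eef_pos: [0.5023, -0.3927, 0.23]
tool_rot: [-0.0, 0.675, 0.738, -0.001]
contact_force: [0.3, 0.5, -1.9]
gripper_width: 0.389
grasp_force: 45.3
```

Request:
arm_command:
  rows:
    - [[25,0,0.13,0,-0.74],[25,0,0,-0.5,0],[25,0,0,-0.8,0],[25,0,0,-0.7,0],[25,0,0,-0.4,0],[25,0,0,-0.2,0],[25,0,0,-0.09,0],[25,0,0,0,0],[25,0,0,0,0],[25,0,0,0,0]]

```text
t: 40.65
eef_pos: [0.5037, -0.3839, 0.0697]
tool_rot: [0.001, 0.694, 0.72, 0.0]
contact_force: [0.3, -0.8, -2.8]
gripper_width: 0.39
grasp_force: 45.3
```

Request:
arm_command:
  rows:
    - [[25,0,0,-0.03,0],[25,0,0,-0.03,0],[25,0,0,0,0],[25,0,0,0,0],[40,0,0,0,0],[60,0,0,0,0],[85,0,0,0,0],[85,0,0,0,0],[85,0,0,0,0],[85,0,0,0.2,0]]

```text
t: 41.9
eef_pos: [0.5028, -0.3832, 0.077]
tool_rot: [-0.001, 0.694, 0.72, -0.0]
contact_force: [-0.9, -0.7, 0.1]
gripper_width: 0.995
grasp_force: 0.0
```

Request:
arm_command:
  rows:
    - [[85,0,0,0.5,0],[85,0,0,0.8,0],[85,0,0,0.8,0],[85,0,0,0.7,0],[85,0,0.5,0,0],[85,0,0.8,0,0],[85,0,0.8,0,0],[85,0,0.5,0,0],[85,0,0,0,0],[85,0,0,0,0]]

```text
t: 43.15
eef_pos: [0.5032, -0.2286, 0.246]
tool_rot: [0.001, 0.695, 0.719, 0.0]
contact_force: [0.1, -1.8, -0.6]
gripper_width: 0.994
grasp_force: 0.0
```

```bash
python3 - <<'E'
from h import *
print(get_obs()["t"],get_obs()["eef_pos"])
S=img("scene");cv2.imwrite("pics/c8.png",cv2.resize(S[160:390,260:540],(730,600),interpolation=2))
E
```

```text
43.15 [ 0.50315877 -0.22860486  0.24602985]
```

View pics/c8.png

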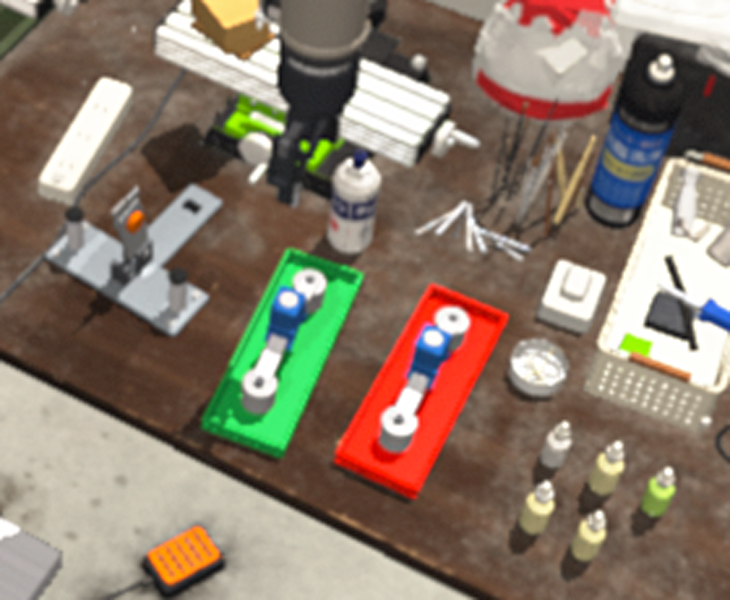

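Both rotors lie flat inside their trays, at (285,330) in green and (425,375) in red. The blade is standing at (132,225), everything around is undisturbed and the gripper is clear. Handing in.

```bash
python3 -c "
from station import job
print(job.hand_in())"
```

```text
the job is handed in; nothing more can be done
None
```

The job is handed in at about 43 s: the blade is standing against its stop, the rotor that balanced lies in the green tray, and the rotor that tipped lies in the red tray.

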